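# Seat the rocking burner cap on the gas hob

### The arm

A 6-joint arm with a two-finger parallel gripper is mounted at the origin on the work surface. World frame = base frame: x ahead of the robot, y to its left, z up, the work surface at z = 0. Lengths are in m, angles in rad, forces in N, time in s.
With the tool pointing down it reaches from about 0.35 to 0.975 m from the base axis. Payload 7.1 kg.
Tool frame: the origin (TCP) lies midway between the tips of the shut fingers; the grasp point (between the pads) lies 19 mm behind it; z points along the fingers, x is the direction in which the jaws open and shut, and the axes are right-handed (so a half turn about z gives the same grasp; the last joint's range is limited). The gripper opens to 88 mm and grips with 3 to 60 N. Pads are 20 mm wide; open, the fingers measure 115 mm over their backs; the gripper's body (75 mm by 178 mm) begins 61 mm behind the grasp point.
Start: joints at [1.252, 0.423, 1.63, -0, 1.089, -0.019], TCP at [0.185, 0.597, 0.223] pointing down, gripper open.
Joint ranges: [-3, 3], [-0.9, 2.11], [0.09, 2.58], [-1.31, 4.45], [0.11, 2.69], [-2.54, 2.54]. Speed limits (rad/s): [2.39, 2.39, 3.01, 3.14, 3.14, 3.14].

### API

Orientations are given as a unit quaternion [w, x, y, z].
In Python, from station import move_pose, movel, movej, command_gripper, wait, inverse_kinematics, read_camera, camera_info, MotionError, job_done, get_time, get_joint_pos, get_qvel, get_effort, get_tcp_pos, get_ee_rot, get_ft_force, get_ft_torque, get_grip_width gives the robot as it stands. Calls block until the motion is done:
- move_pose(position, orientation): joint-space move of the TCP to a pose.
- movel(position, frame=None, v=0.15, until_force=None): straight line of the TCP; frame=None keeps the orientation; v is the mean speed in m/s. With until_force (N) it stops when the force on the tool has changed by that much, and returns True; else False.
- movej(angles): joint-space move.
- command_gripper(opening): opening from 0.0 (shut) to 1.0 (fully open); the grip force is fixed at half the most; returns when the fingers have stopped.
- wait(seconds).
- inverse_kinematics(position, orientation): joint angles nearest the present ones, or None.
- read_camera(name): name is "side" or "top" or "wrist"; returns the picture (384x512x3 uint8, red, green, blue); there is no depth.
- camera_info(name): a dict with "intrinsics" (3x3 intrinsics, pixels), "T" (4x4, takes a point from camera to world coordinates); the wrist camera has in their place "tool_from_camera" (4x4, takes a point from camera to tool coordinates, whose origin is the TCP and whose axes are the tool frame's). Camera axes: x right, y up, looking along -z (the intrinsics and any distortion apply to the point x, -y, -z); pixel columns grow to the right and rows downward; lengths in m; the calibration is good to about 2 mm. A picture is of the moment at which its call begins: read the wrist's pose just before it. camera_info takes no time and is no camera call.
A pose or a line that the arm cannot do raises MotionError and nothing moves.
- job_done(): hands the job in, once; it reports no verdict.
Readings, each from a call of its own:
- get_time(): time.
- get_joint_pos(): joint angles.
- get_qvel(): joint speeds.
- get_effort(): joint torques, N m.
- get_tcp_pos(): TCP position.
- get_ee_rot(): TCP orientation.
- get_ft_force(): force on the tool from outside, world axes, zero at the start.
- get_ft_torque(): the same for the moment, N m.
- get_grip_width(): opening from 0.0 (shut) to 1.0 (fully open).
Only numpy, scipy, OpenCV 4.12 (cv2) and the standard library are available. Lean on these libraries where they do the work, as an engineer would, in place of code of your own. Each camera call takes 0.05 s, during which the arm holds its last target.

### The job

After cleaning, one of the four black burner caps on the gas hob was put back off its seat. Press the caps with a fingertip to find the one that rocks, tipping it level under your finger, then push it sideways with the fingers until it drops in and lies flat like the others. Do not pick up or tip over any cap, leave the seated caps on their burners, and do not disturb the shaker, the glass or the torch.

Things in the scene. Friction and masses are not known exactly. Their poses are not given: they have to be found in the camera images.
- hob: white enamelled four-burner gas hob on the worktop, 520 x 560 mm, plate 12 mm thick (its two pan supports, 70 mm tall, lie stacked on the worktop well to its right); origin on the worktop at the middle of the four burners, x from the knob side (the robot's side) to the back, y to the left. Four white knobs, 25 mm tall, stand along x = -235 mm.
- burner_fl (a point): centre of the front left burner at the height of its head's top rim, 34 mm above the worktop. The fixed aluminium head is 74 mm across, with a round recess 60 mm across, 12 mm deep, in its middle.
- burner_fr (a point): centre of the front right burner at the height of its head's top rim, 34 mm above the worktop. The fixed aluminium head is 74 mm across, with a round recess 60 mm across, 12 mm deep, in its middle.
- burner_bl (a point): centre of the back left burner at the height of its head's top rim, 34 mm above the worktop. The fixed aluminium head is 74 mm across, with a round recess 60 mm across, 12 mm deep, in its middle.
- burner_br (a point): centre of the back right burner at the height of its head's top rim, 34 mm above the worktop. The fixed aluminium head is 74 mm across, with a round recess 60 mm across, 12 mm deep, in its middle.
- cap_1: burner cap: loose black enamelled steel disc, 78 mm across, 6 mm thick, about 0.2 kg, with a round boss 56 mm across and 4 mm deep under its middle. Origin at the centre of the disc's flat underside, z up along its axis. All four caps are alike; which cap lies on which burner changes from start to start.
- cap_2: burner cap like cap_1. A cap is seated when its boss lies in the head's recess (2 mm play all round) and the disc rests flat on the rim: origin 34 mm and top face 40 mm above the worktop, level.
- cap_3: burner cap like cap_1. The one unseated cap starts 6 to 9 mm off its burner's centre, towards the robot or to a side; on that side its boss rides on the head's rim, so its edge there stands 6 to 9 mm high and overhangs the head. Pushed at that edge towards the burner's centre (about 2 to 4 N), it slides and drops in.
- cap_4: burner cap like cap_1. Pressing an unseated cap with about 2 N or more on its top, 14 to 25 mm from its centre on the high side, rocks it level, still 4 mm too high; let go, it falls back. Pressing on its low side moves nothing; pressing right at the overhanging edge can tip it up. A seated cap does not give anywhere.
- shaker: white salt shaker with a steel top, 42 mm across, 72 mm tall, standing on the hob plate between the burners; origin at the centre of its foot. Leave alone.
- tumbler: clear drinking glass, 72 mm across, 95 mm tall, standing on the worktop left of the hob; origin at the centre of its foot. Leave alone.
- torch: steel pocket torch standing on its lens, 50 mm across, 150 mm tall, on the worktop left of the hob; origin at the centre of its foot. Leave alone.
Mind the look-alikes: they are no part of the job. What is shaped like the cap_4 but orange or red is not meant.

How it is judged:
By the outcome, as a careful person would: the job done as asked, in the order asked, and still so for the second after the job is handed in, with the robot touching nothing.
It also fails if it takes over 58 s, if anything falls off the work surface, if the arm or the gripper's body presses on something with over 40 N, if the wrist force passes 120 N, or if a joint passes its speed limit or range.

## Working session

There is one attempt and no reset: what is moved stays moved. The work goes in short steps, each a Python script; the robot and the scene stay as the last script left them, time stands still between calls to the robot, and variables do not carry over. Pictures are saved under pics/ and viewed, and the job is handed in when it is done.

```bash
ls; mkdir -p pics
python3 - <<'E'
from station import *
import cv2,numpy as np
for n in ["side","top","wrist"]:
    im=read_camera(n); cv2.imwrite(f"pics/{n}0.png",im[:,:,::-1])
    i=camera_info(n); print(n,{k:np.round(v,4).tolist() if not isinstance(v,str) else v for k,v in i.items()})
print(get_time(),get_tcp_pos(),get_ee_rot())
E
```

```text
pics
side {'intrinsics': [[397.5432, 0.0, 253.9213], [0.0, 397.5432, 189.9619], [0.0, 0.0, 1.0]], 'T': [[0.9452, 0.203, -0.2558, 0.1769], [-0.3261, 0.6294, -0.7054, -0.6428], [0.0178, 0.7501, 0.6611, 0.8833], [0.0, 0.0, 0.0, 1.0]]}
top {'intrinsics': [[486.3441, 0.0, 257.6963], [0.0, 486.3441, 190.3678], [0.0, 0.0, 1.0]], 'T': [[0.0263, 0.9965, -0.0795, 0.3883], [-0.9996, 0.0256, -0.01, 0.2208], [-0.0079, 0.0798, 0.9968, 1.4538], [0.0, 0.0, 0.0, 1.0]]}
wrist {'intrinsics': [[293.013, 0.0, 257.2181], [0.0, 293.013, 191.5045], [0.0, 0.0, 1.0]], 'tool_from_camera': [[1.0, -0.001, -0.0006, 0.0009], [-0.0012, -0.9664, -0.2572, -0.0706], [-0.0003, 0.2572, -0.9664, -0.1623], [0.0, 0.0, 0.0, 1.0]]}
0.15 [0.18439537 0.596741   0.222091  ] [ 3.45723616e-04  8.04750997e-01  5.93612245e-01 -4.65188397e-04]
```

View pics/side0.png

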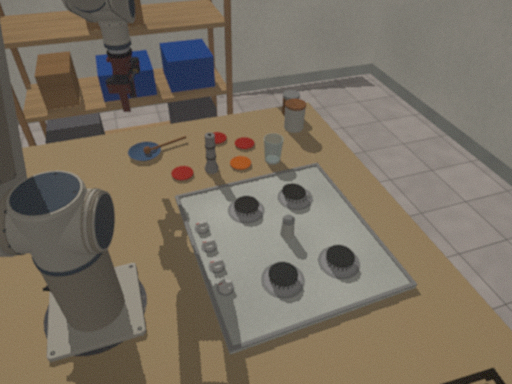

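View pics/top0.png

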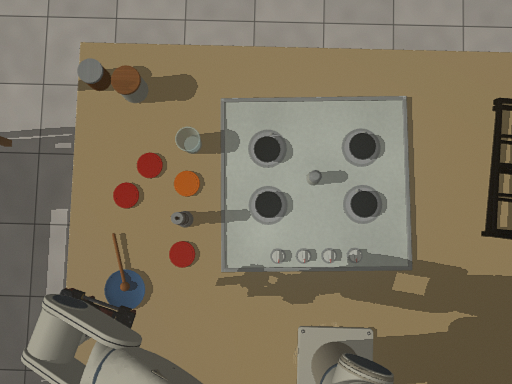

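View pics/wrist0.png

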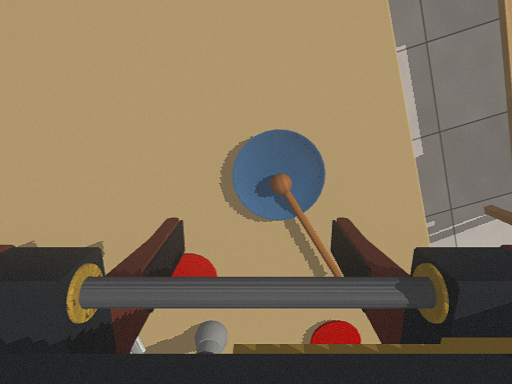

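The top view shows four black caps on the hob at about (267,149), (362,147), (268,205) and (364,204). The red and orange discs on the worktop are look-alikes. The shaker stands at (315,177), the torch at (180,217) and the glass at (188,140). I'll enlarge the burners next.

Run:
```python
import cv2,numpy as np
t=cv2.imread("pics/top0.png");s=cv2.imread("pics/side0.png")
def g(im,c,r=25,k=10):
    x,y=c; return cv2.resize(im[y-r:y+r,x-r:x+r],(400,300) if 0 else (300,300),interpolation=cv2.INTER_CUBIC)
def prep(im): return np.clip((im/255.)**0.6*255,0,255).astype(np.uint8)
t=prep(t);s=prep(s)
a=np.hstack([g(t,(267,149)),g(t,(362,147))]);b=np.hstack([g(t,(268,205)),g(t,(364,204))])
cv2.imwrite("pics/tc.png",np.vstack([a,b]))
a=np.hstack([g(s,(246,208)),g(s,(294,194))]);b=np.hstack([g(s,(284,277)),g(s,(341,260))])
cv2.imwrite("pics/sc.png",np.vstack([a,b]))
```

```text
(no output)
```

View pics/tc.png

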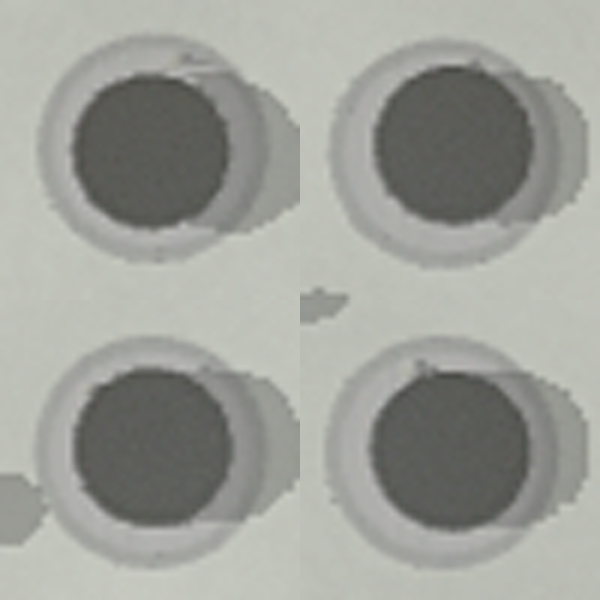

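View pics/sc.png

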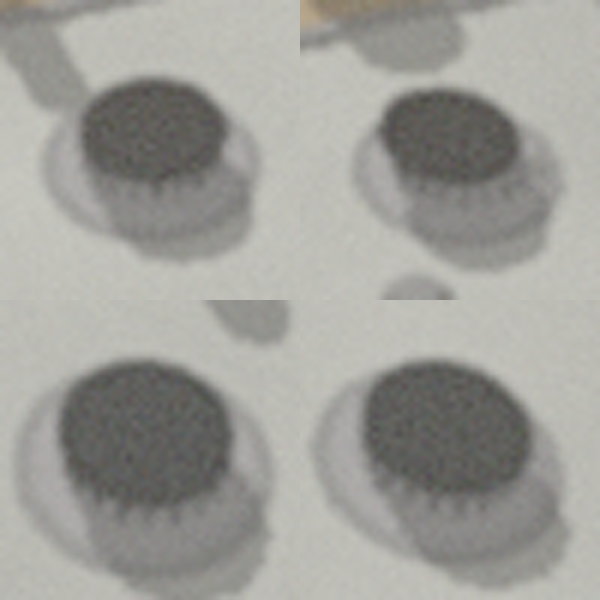

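The four caps differ little by eye, so I'll measure them: fit each cap and its plate ring, then project both with the calibration.

```bash
cat > h.py <<'E'
import cv2,numpy as np
from station import *
def ray(n,uv):
    i=camera_info(n);K=i["intrinsics"];T=i["T"]
    p=np.linalg.inv(K)@[uv[0],uv[1],1]; d=T[:3,:3]@np.array([p[0],-p[1],-p[2]]); return T[:3,3],d
def toz(n,uv,z):
    o,d=ray(n,uv); return o+d*(z-o[2])/d[2]
def proj(n,P):
    i=camera_info(n);K=i["intrinsics"];T=i["T"]
    c=T[:3,:3].T@(np.asarray(P)-T[:3,3]); q=K@[c[0],-c[1],-c[2]]; return q[:2]/q[2]
E
python3 - <<'E'
from h import *
for n,cs,f in (("top",dict(bl=(267,149),br=(362,147),fl=(268,205),fr=(364,204)),"pics/top0.png"),("side",dict(bl=(294,193),br=(340,258),fl=(246,206),fr=(283,274)),"pics/side0.png")):
    g=cv2.cvtColor(cv2.imread(f),cv2.COLOR_BGR2GRAY)
    for k,(x,y) in cs.items():
        p=cv2.resize(g[y-25:y+25,x-25:x+25],(500,500),interpolation=cv2.INTER_LINEAR);p=cv2.GaussianBlur(p,(9,9),0)
        m=(p<70).astype(np.uint8)
        c=max(cv2.findContours(m,0,2)[0],key=cv2.contourArea)
        c=cv2.convexHull(c)
        e=cv2.fitEllipse(c);M=cv2.moments(c)
        ce=np.array([M['m10'],M['m01']])/M['m00']; uv=(ce+.5)/10-.5+[x-25,y-25]
        print(n,k,np.round(uv,2),np.round(np.array(e[1])/10,2),round(e[2]),np.round(toz(n,uv,.040),4))
for uv in [(222,98),(406,97),(222,271),(411,270)]: print(np.round(toz("top",uv,.012),4))
E
```

```text
top bl [266.91 148.73] [25.57 26.26] 88 [0.6244 0.2111 0.04  ]
top br [362.32 145.65] [26.2  26.45] 77 [ 0.6405 -0.0684  0.04  ]
top fl [268.13 204.06] [26.09 26.43] 124 [0.4619 0.2035 0.04  ]
top fr [363.85 203.6 ] [26.25 26.68] 132 [ 0.4705 -0.0744  0.04  ]
side bl [293.44 192.09] [16.86 23.35] 101 [0.6202 0.2085 0.04  ]
side br [339.83 257.12] [23.53 28.6 ] 110 [ 0.6349 -0.0742  0.04  ]
side fl [246.22 205.25] [18.81 24.21] 93 [0.4575 0.1971 0.04  ]
side fr [282.87 274.98] [26.   29.37] 106 [ 0.466  -0.0804  0.04  ]
[0.7805 0.3504 0.012 ]
[ 0.797  -0.2041  0.012 ]
[0.2632 0.3338 0.012 ]
[ 0.281  -0.2198  0.012 ]
```

Using the hob's yaw of about 1.8°, the back-left cap lies about 7 mm towards the robot from where the rectangle of the other three puts it. It's the suspect, at top pixel (267,149). I'll look at it up close with the wrist camera before pressing.

```bash
cat >> h.py <<'E'
Q=[0,.70710678,.70710678,0]
from scipy.spatial.transform import Rotation as R
def wcam():
    p=get_tcp_pos();q=get_ee_rot();i=camera_info("wrist")
    Tt=np.eye(4);Tt[:3,:3]=R.from_quat(np.roll(q,-1)).as_matrix();Tt[:3,3]=p
    return i["intrinsics"],Tt@i["tool_from_camera"],read_camera("wrist")
def wz(K,T,uv,z):
    p=np.linalg.inv(K)@[uv[0],uv[1],1]; d=T[:3,:3]@np.array([p[0],-p[1],-p[2]]);o=T[:3,3]
    return o+d*(z-o[2])/d[2]
E
python3 - <<'E'
from h import *
p=get_tcp_pos(); movel([p[0],p[1],.26],v=.2)
move_pose([.635,.207,.17],Q)
command_gripper(0)
K,T,im=wcam(); np.savez("w1.npz",K=K,T=T); cv2.imwrite("pics/w1.png",im[:,:,::-1])
print(get_time(),get_tcp_pos(),get_ee_rot(),get_ft_force())
E
```

```text
4.0333 [0.63500601 0.20699862 0.16999349] [ 4.63823576e-06  7.07102346e-01  7.07111216e-01 -2.43430237e-06] [-0.43833223 -0.40663969  0.71531688]
```

View pics/w1.png

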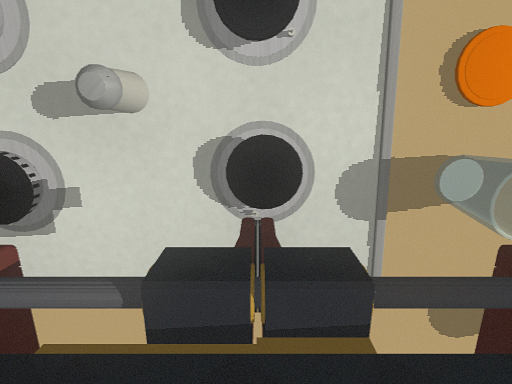

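The wrist view has the robot side at the top. The suspect cap is at (264,172) with its plate ring around (263,170), and the fingertips are at (257,222). I'll fit both.

Run:
```python
from h import *
d=np.load("w1.npz");K,T=d["K"],d["T"]
im=cv2.imread("pics/w1.png");g=cv2.cvtColor(im,cv2.COLOR_BGR2GRAY)
def fit(x,y,r):
    p=g[max(0,y-r):y+r,max(0,x-r):x+r];m=(cv2.GaussianBlur(p,(3,3),0)<55).astype(np.uint8)
    c=max(cv2.findContours(m,0,2)[0],key=cv2.contourArea)+np.array([max(0,x-r),max(0,y-r)]);return c
c=fit(264,172,42);c=c[c[:,0,1]<208];c=c[:,None] if c.ndim==2 else c
e=cv2.fitEllipse(c);print(e)
for z in(.04,.044):
    P=wz(K,T,e[0],z);print(z,P)
b=cv2.convertScaleAbs(im[100:240,180:350],alpha=1.6,beta=10)
cv2.imwrite("pics/w1c.png",cv2.resize(b,None,fx=4.2,fy=4.2,interpolation=cv2.INTER_CUBIC))
```

```text
((263.4972229003906, 171.87632751464844), (71.28812408447266, 72.99368286132812), 93.20445251464844)
0.04 [0.62190261 0.21450793 0.04      ]
0.044 [0.62111945 0.21441889 0.044     ]
```

View pics/w1c.png

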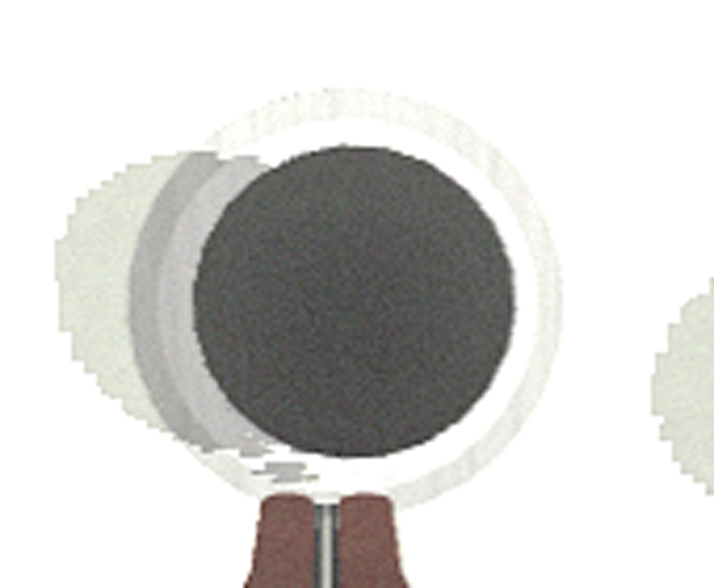

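Run:
```python
from h import *
d=np.load("w1.npz");K,T=d["K"],d["T"]
for z in(.012,.018): print([np.round(wz(K,T,(180+x/4.2,100+y/4.2),z),4)[:2] for x,y in((130,304),(562,304),(346,88),(346,304))])
# cap extremes
print([np.round(wz(K,T,(180+x/4.2,100+y/4.2),.042),4)[:2] for x,y in((193,303),(516,303),(355,145),(355,458))])
```

```text
[array([0.628 , 0.1567]), array([0.6279, 0.2711]), array([0.5723, 0.2136]), array([0.628 , 0.2139])]
[array([0.6268, 0.1577]), array([0.6267, 0.2699]), array([0.5722, 0.2135]), array([0.6268, 0.2138])]
[array([0.6218, 0.1766]), array([0.6217, 0.2541]), array([0.5845, 0.2152]), array([0.6609, 0.2158])]
```

The wrist view gives a burner centre of about (0.629, 0.214) and a cap centre of about (0.622, 0.215). So the cap sits about 7 mm towards the robot, in line with the top view, and its near edge is the high one. I'll press about 17 mm from its centre on that side and log force against height.

Run:
```python
from h import *
x,y=.605,.214
movel([x,y,.075],v=.15); movel([x,y,.052],v=.06); wait(.1)
f0=get_ft_force()
z=.050
while z>.0395:
    movel([x,y,z],v=.03); f=get_ft_force()-f0
    print(f"{get_time():.2f} z={get_tcp_pos()[2]*1e3:.2f} F={np.round(f,2)}")
    if f[2]>5: break
    z-=.0005
cv2.imwrite("pics/s_press.png",read_camera("side")[150:240,230:350,::-1].repeat(5,0).repeat(5,1))
```

```text
5.73 z=50.04 F=[-0.22 -0.71 -0.31]
5.98 z=49.54 F=[ 0.42 -0.63 -0.83]
6.23 z=48.94 F=[ 0.77 -1.01 -0.37]
6.48 z=48.45 F=[ 0.3  -0.85 -0.31]
6.73 z=47.95 F=[-0.24 -0.36 -0.93]
6.98 z=47.48 F=[ 0.51 -0.98 -0.94]
7.23 z=46.95 F=[-0.1  -0.76 -0.34]
7.48 z=46.45 F=[-0.29 -1.1  -0.5 ]
7.73 z=45.97 F=[ 0.15 -0.62 -0.61]
7.98 z=45.57 F=[-0.04 -1.19  0.93]
8.23 z=45.00 F=[-1.33 -1.13  1.4 ]
8.48 z=44.53 F=[-2.46  0.42  2.99]
8.73 z=44.35 F=[-4.48 -1.2   6.06]
```

View pics/s_press.png

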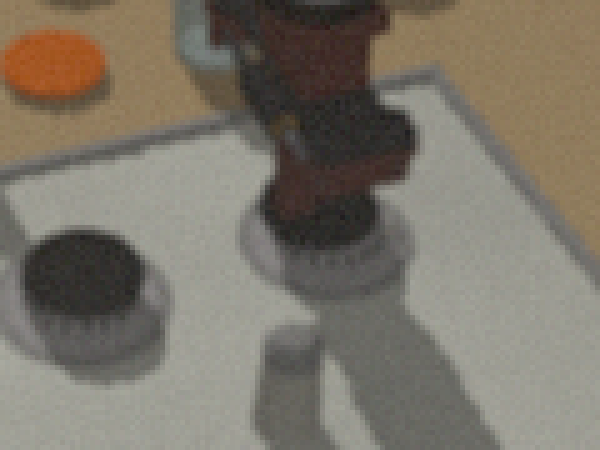

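Contact came at 45.6 mm. The cap then gave more than 1 mm and stopped firm at about 44.3 mm, which is level and 4 mm too high, so it is rocking and unseated. I'll press slightly harder to make sure it is level, then lift and look.

Run:
```python
from h import *
x,y=.605,.214
for z in (.0437,.0434):
    movel([x,y,z],v=.03); wait(.1); print(get_tcp_pos()*1e3,get_ft_force())
    if get_ft_force()[2]>10: break
wait(.3)
movel([x,y,.05],v=.03); movel([x,y,.08],v=.1)
movel([.600,.214,.17],v=.2)
K,T,im=wcam(); np.savez("w2.npz",K=K,T=T); cv2.imwrite("pics/w2.png",im[:,:,::-1]);print(get_time(),get_ft_force())
```

```text
[604.58694305 214.08964249  44.297483  ] [-5.65217934  0.17004463  8.37575475]
[604.6077162  214.10272364  44.29085514] [-5.84711992  0.87995653 11.48392921]
11.25 [ 0.82206931  0.23130914 -0.1746994 ]
```

View pics/w2.png

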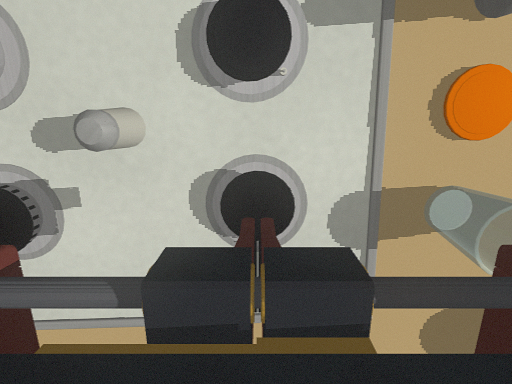

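The press was firm at 44.3 mm, well above the 40 mm of a seated cap, which confirms the back-left cap. Next I'll push its near edge towards +x in small steps with the tips at about 37 mm, just above the head's rim.

```bash
cat > push.py <<'E'
from h import *
import sys
y=.2143
movel([.558,y,.10],v=.2); movel([.558,y,.0375],v=.1); wait(.1)
f0=get_ft_force(); x=.564; pk=0
while x<.5805:
    movel([x,y,.0375],v=.03); f=get_ft_force()-f0
    print(f"{get_time():.2f} x={get_tcp_pos()[0]*1e3:.2f} z={get_tcp_pos()[2]*1e3:.2f} F={np.round(f,2)}")
    if f[0]<-9: break
    x+=.001
im=read_camera("side")
cv2.imwrite("pics/s_push.png",im[150:240,230:350,::-1].repeat(5,0).repeat(5,1))
E
python3 push.py
```

```text
13.03 x=564.42 z=37.75 F=[ 0.1  -0.62 -0.63]
13.28 x=564.99 z=37.48 F=[-0.29 -0.26 -0.07]
13.53 x=566.05 z=37.48 F=[-0.71  1.22  0.19]
13.78 x=567.09 z=37.50 F=[-0.19  0.95  0.06]
14.03 x=568.09 z=37.53 F=[ 0.24 -0.05  0.43]
14.28 x=569.11 z=37.53 F=[0.2  0.38 1.03]
14.53 x=570.06 z=37.49 F=[-0.31  0.5  -0.25]
14.78 x=571.07 z=37.50 F=[-0.41 -0.03  0.14]
15.03 x=572.07 z=37.50 F=[ 0.13 -0.4  -0.22]
15.28 x=572.93 z=37.44 F=[-0.61  0.15 -0.21]
15.53 x=573.86 z=37.40 F=[ 0.03 -0.08 -0.13]
15.78 x=574.99 z=37.43 F=[-0.42  0.25 -1.17]
16.03 x=576.10 z=37.49 F=[-1.73 -0.02 -0.44]
16.28 x=577.13 z=37.54 F=[-1.29  0.4   0.29]
16.53 x=578.21 z=37.59 F=[-0.28  0.63 -0.97]
16.78 x=578.97 z=37.51 F=[-1.24 -0.06  0.33]
17.03 x=580.01 z=37.51 F=[-1.41  0.62 -0.21]
```

View pics/s_push.png

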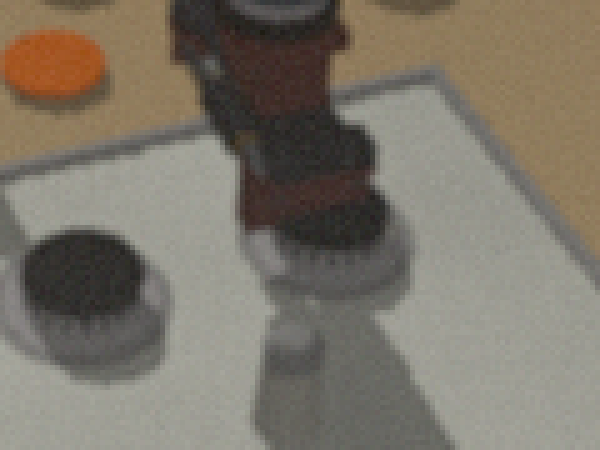

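Contact came at about x = 0.575 and the cap has slid roughly 5 mm. I'll continue in finer steps until it meets the recess wall.

Run:
```python
from h import *
y=.2143;x=.5808
while x<.588:
    movel([x,y,.0375],v=.02); wait(.05); f=np.mean([get_ft_force() for _ in range(3)],0)
    print(f"{get_time():.2f} x={get_tcp_pos()[0]*1e3:.2f} F={np.round(f,2)}")
    if f[0]<-6: break
    x+=.0008
im=read_camera("side")
cv2.imwrite("pics/s_push2.png",im[150:240,230:350,::-1].repeat(5,0).repeat(5,1))
```

```text
17.38 x=580.88 F=[-1.97 -0.42  0.44]
17.68 x=581.47 F=[-1.62 -0.62  1.73]
17.98 x=581.61 F=[-5.37 -0.08  3.77]
18.28 x=581.72 F=[-7.23  0.2   4.3 ]
```

View pics/s_push2.png

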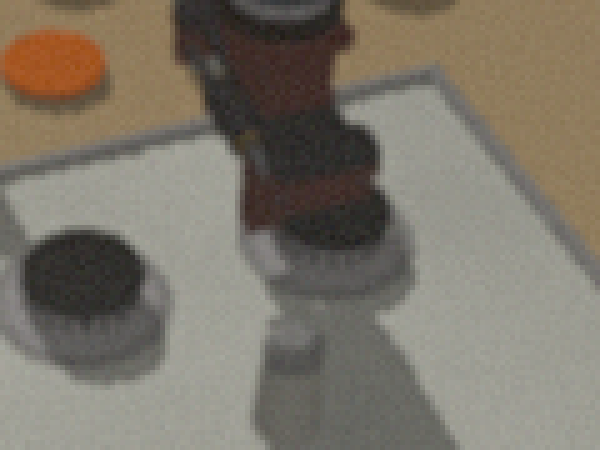

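It stopped hard at 0.5817, about 7 mm after contact. I'll back off, lift and look, then press-check the cap's height.

Run:
```python
from h import *
movel([.565,.2143,.0375],v=.05); movel([.565,.2143,.10],v=.15)
K,T,im=wcam(); 
movel([.600,.214,.17],v=.2)
K,T,im2=wcam(); np.savez("w3.npz",K=K,T=T)
a=im2[:260,150:400,::-1]; b=cv2.imread("pics/w2.png")[:260,150:400]
cv2.imwrite("pics/w3.png",cv2.resize(np.hstack([b,a]),None,fx=1.6,fy=1.6,interpolation=cv2.INTER_CUBIC))
cv2.imwrite("pics/w3f.png",im2[:,:,::-1])
for f,n in(("w2","pics/w2.png"),("w3","pics/w3f.png")):
    d=np.load(f+".npz");g=cv2.cvtColor(cv2.imread(n),cv2.COLOR_BGR2GRAY)
    m=(g[160:215,205:310]<55).astype(np.uint8);c=max(cv2.findContours(m,0,2)[0],key=cv2.contourArea)+np.array([205,160])
    c=c[c[:,0,1]<212]; e=cv2.fitEllipse(c); print(f,e,wz(d["K"],d["T"],e[0],.042), "top edge px",c[...,1].min())
print(get_time())
```

```text
w2 ((256.8760070800781, 205.01309204101562), (66.42923736572266, 72.40406036376953), 93.46659851074219) [0.62037702 0.21455253 0.042     ] top edge px 171
w3 ((256.5997314453125, 210.4225311279297), (62.44310760498047, 70.28462982177734), 87.6643295288086) [0.62552612 0.21412677 0.042     ] top edge px 179
20.0583
```

View pics/w3.png

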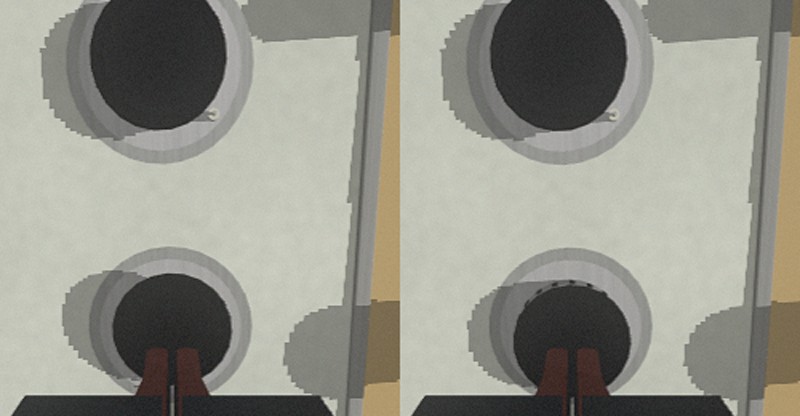

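Before is on the left, after on the right. The cap has moved about 7 mm forward and the head's near rim now shows, at about (570,285) in the right half. I'll confirm it with light presses on the near and far sides, where a seated cap should stop firm at about 40 mm.

Run:
```python
from h import *
for x,y in((.611,.214),(.648,.214)):
    movel([x,y,.06],v=.2); wait(.1); f0=get_ft_force()
    h=movel([x,y,.038],v=.02,until_force=4); print(h,get_tcp_pos()*1e3,get_ft_force()-f0,get_time())
    movel([x,y,.06],v=.1)
movel([.60,.214,.20],v=.2)
p=get_tcp_pos()
move_pose([.42,.30,.33],Q)
t=read_camera("top");s=read_camera("side")
cv2.imwrite("pics/topE.png",t[:,:,::-1]);cv2.imwrite("pics/sideE.png",s[:,:,::-1])
f=lambda a:cv2.resize(a,(400,400),interpolation=cv2.INTER_CUBIC)
cv2.imwrite("pics/E.png",np.hstack([f(t[95:275,215:415,::-1]),f(s[160:310,210:380,::-1])]));print(get_time())
```

```text
True [610.84104348 213.9409333   40.41452043] [-2.07075416  0.34738045  5.24688456] 21.7583
True [647.84902967 213.96063535  40.4237573 ] [-0.90246085  0.5072445   6.86005557] 23.4417
25.725
```

View pics/E.png

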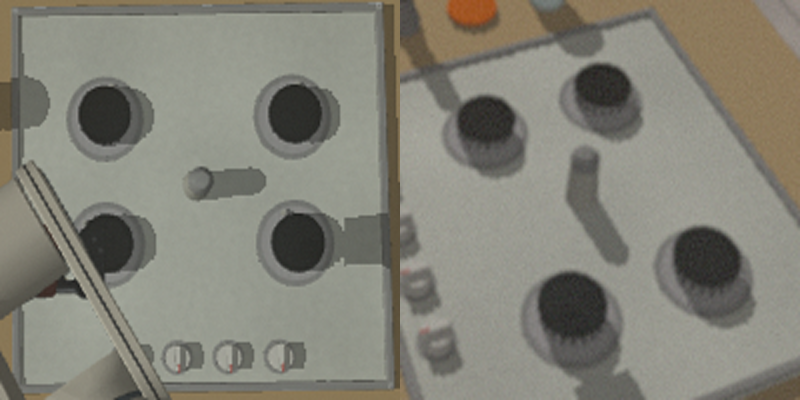

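View pics/topE.png

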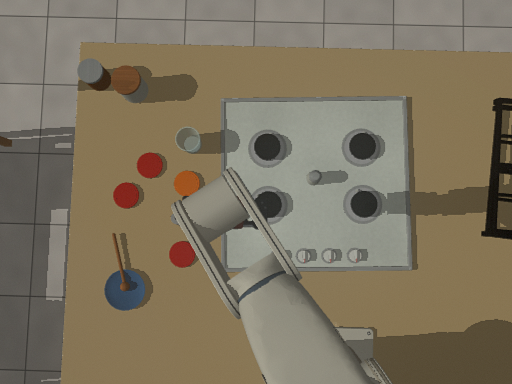

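Both sides stop firm at 40.4 mm, so the cap is level and seated. In the end views the other caps, the shaker and the glass are where they were. I'm handing the job in.

```bash
python3 -c "
from station import *
print(get_ft_force(),get_time()); job_done()"
```

```text
[-0.37345293  0.83765189 -0.55101718] 25.725
the job is handed in; nothing more can be done
```

The unseated cap was the one on the back-left burner, and it is now seated flat. I handed the job in at 25.7 s.

- **Finding it:** The images showed this cap about 7 mm off towards the robot. I pressed only this one, because it rocked at once. The fingertip touched at 45.6 mm and the cap stopped firm at 44.3 mm, level but 4 mm too high. The images showed the other three on their burners.
- **Seating it:** I pushed its near edge forward with the shut fingers. It slid about 7 mm at roughly 1–2 N, then stopped against the recess wall at about 7 N.
- **Last checks:** Pressing the near and far sides gave 40.4 mm on both, so the cap is level and seated. In the final pictures the other caps, the shaker and the glass had not moved. The arm hid the torch in the top view and the side crop left it out, so I didn't see it again. The gripper passed about 70 mm or more above its top, and the wrist readings on those moves showed only sensor noise.

The cameras disagreed by 4–6 mm on absolute positions. I relied on the wrist view, and where the fingers touched the cap agreed with it.

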